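# Let the big cedar ball out of the ledge dispenser

### The job

Put out the larger of the two cedar balls: push the sliding catch tray along its rail, all the way to its stop in front of the lane that holds the larger ball, then press down the outer paddle of that lane's rocker so that its gate lifts, and let go once the ball has rolled into the tray, so that the gate shuts again. Leave the smaller ball behind its gate, do not touch or lift the balls with the gripper, and do not disturb the other things on the ledge.

Things in the scene. Friction and masses are not known exactly. Their poses are not given: they have to be found in the camera images.
- dispenser: White plastic cedar-ball dispenser fixed to the ledge. Origin: on the ledge under its middle; +x points to its back (away from the robot), +y to its left seen from the robot, z up; yaw within 0.3 rad. Base plate 6 mm thick, x -150 to 130, y -90 to 90 (mm), widened to y = +-135 at x -45 to 5. Highest point about 105 mm (back). Rocker forks at y = +-110, x = -20, 92 mm high.
- lane_left (a point): Lane floor under the left gate, at dispenser x = -20, y = +40, 55 mm above the ledge. Open-topped lane 38 mm wide, walls 22 mm, slopes down towards -x at 0.16 rad from x = 120 to an open lip at x = -60. The gate blocks the ball; when the gate is lifted, the ball rolls by itself over the lip and drops into the tray, if the tray stands in front of that lane.
- lane_right (a point): The same under the right gate, at dispenser y = -40.
- rocker_left (a joint): Left lane's rocker (aluminium bar along the dispenser's y, gate at its inner end, flat paddle at its outer end), rad: 0 = gate shut, grows as the paddle is pressed down, 0.56 = stop. The big ball passes from about 0.45 on. A spring shuts it when let go; pressing at the paddle takes about 1.5 N at first, 4 to 5 N at the stop.
- rocker_right (a joint): Right lane's rocker, the mirror image, same values.
- paddle_left (a point): Centre of the top face of the left rocker's paddle, a grey plate 40 mm (dispenser x) by 36 mm (y), at dispenser x = -20, y = +175, 91 mm above the ledge at rest; 65 mm outside the pivot, so it goes down about 35 mm to the stop. Free space below it.
- paddle_right (a point): The same on the right rocker, at dispenser y = -175.
- tray (a joint): Position of the catch tray along its rail, m, along the dispenser's +y: +0.04 = stop in front of the left lane, -0.04 = stop in front of the right lane, near 0 = between them (catches neither ball). It slides with about 2 N friction and stays where it is left.
- tray_floor (a point): Centre of the catch tray's inner floor (moves with it; axes as the dispenser's), at dispenser x = -94, y = tray joint value, 12 mm above the ledge. Open white plastic tray, outside 84 mm (x) by 72 mm (y), walls 3 mm, front and side walls reach 48 mm above the ledge, back wall 34 mm. It can be pushed along y on the outside or inside of a side wall.
- big_ball_center (a point): Centre of the larger cedar ball, bare wood, 34 mm diameter, 13 to 21 g, lying behind the gate of one of the lanes (either).
- small_ball_center (a point): Centre of the smaller cedar ball, bare wood, 20 mm diameter, lying behind the gate of the other lane.
- tin: Bystander: aluminium tin with screw-top lid, 72 mm diameter, 80 mm high; origin at centre of underside.
- mug: Bystander: white ceramic mug, 80 mm diameter, 92 mm high; origin at centre of underside.
- block: Bystander: wooden block 60 x 40 x 35 mm high; origin at centre of underside.
- clip: Bystander: green spring clip lying flat, 75 mm long, 25 mm wide, 14 mm high; origin at centre of underside.
- softener: Bystander: blue bottle, 72 mm diameter, 190 mm high; origin at centre of underside.
Not all that is in view belongs to the job. Leave any pink look-alike of the part that bears big_ball_center alone.

How it is judged (in metres and radians):
On the way, in this order (a step that is already met when the one before it is completed fails the run):
1. the tray stands at its stop in front of the larger ball's lane, with that ball still behind its gate (x of big_ball_center in the frame of dispenser above -0.02 m and ((y of big_ball_center in the frame of dispenser above 0 m and value of joint tray above 0.03 m) or (y of big_ball_center in the frame of dispenser below 0 m and value of joint tray below -0.03 m))), for 0.2 s.
2. the rocker of the larger ball's lane is pressed down so that its gate is lifted (((y of big_ball_center in the frame of dispenser above 0 m and value of joint rocker_left above 0.4 rad) or (y of big_ball_center in the frame of dispenser below 0 m and value of joint rocker_right above 0.4 rad))), for 0.1 s.
At the end, for the whole second after the job is handed in: The larger ball lies in the tray (on its floor, moving under 0.15 m/s), the tray is within 10 mm of its stop in front of the lane the ball came from, both rockers are back up with gates shut (under 0.05 rad), and the smaller ball is still behind its own gate (x of big_ball_center in the frame of tray_floor between -0.042 and 0.042 m and y of big_ball_center in the frame of tray_floor between -0.036 and 0.036 m and z of big_ball_center in the frame of tray_floor below 0.025 m and linear speed of big_ball below 0.15 m/s and value of joint each of rocker_left, rocker_right below 0.05 rad and x of small_ball_center in the frame of dispenser above -0.02 m and ((y of small_ball_center in the frame of dispenser below -0.015 m and value of joint tray above 0.03 m) or (y of small_ball_center in the frame of dispenser above 0.015 m and value of joint tray below -0.03 m))); the robot touches nothing.
It fails at once if the gripper or arm touches a ball (contact force between any of the fingers, the arm and big_ball above 0.3 N or contact force between any of the fingers, the arm and small_ball above 0.3 N).
It fails at once if a ball is lifted (centre more than 120 mm above the ledge) (height (world z) of any of big_ball_center, small_ball_center above 0.12 m).
It fails at once if the smaller ball is let out past its gate (x of small_ball_center in the frame of dispenser below -0.025 m).
It fails at once if another thing on the ledge is moved more than 25 mm or tipped (distance of any of tin, mug, block, clip, softener from where it was at the start of the episode above 0.025 m or angle between any of tin, mug, block, clip, softener's own z axis and vertical above 0.4 rad).
It also fails if it takes over 42 s, if anything falls off the work surface, if the arm or the gripper's body presses on something with over 40 N, if the wrist force passes 120 N, or if a joint passes its speed limit or range.

### The arm

A 6-joint arm with a two-finger parallel gripper is mounted at the origin on the work surface. World frame = base frame: x ahead of the robot, y to its left, z up, the work surface at z = 0. Lengths are in mm, angles in rad, forces in N, time in s.
With the tool pointing down it reaches from about 350 to 875 mm from the base axis. Payload 4.2 kg.
Tool frame: the origin (TCP) lies midway between the tips of the shut fingers; the grasp point (between the pads) lies 19 mm behind it (arm.grip_depth is the distance from the TCP to the grasp point, in mm); z points along the fingers, x is the direction in which the jaws open and shut, and the axes are right-handed (so a half turn about z gives the same grasp; the last joint's range is limited). The gripper opens to 85 mm and grips with 20 to 120 N. Pads are 22 mm wide; open, the fingers measure 114 mm over their backs; the gripper's body (76 mm by 85 mm) begins 54 mm behind the grasp point. The pads swing forward as they close: fully open they stand 13 mm farther back than shut.
Start: joints at [-0.986, 0.385, 0.008, 0, -1.194, -0.259], TCP at [200.057, -592.095, 231.312] pointing down, gripper open.
Joint ranges: [-3.14, 3.14], [-1.21, 2.06], [-1.07, 1.41], [-3.16, 2.05], [-2.99, -0.16], [-3.1, 3.1]. Speed limits (rad/s): [2.79, 2.79, 3.14, 3.14, 3.14, 3.14].

### API

Orientations are given as a unit quaternion [x, y, z, w].
In Python, from bench import arm, eyes, find_in, silhouettes gives the robot as it stands. The module is installed in compiled form; this text tells all that it offers.
- The arm moves only by the tool play_rows, never from a script. Its arguments are lists of equal length, an entry for each row: "offset": the shift along the world's x, y, z in mm, a list of three; "turn": the turn about the world's z in rad. In form: {"offset": [[x, y, z], ...], "turn": [turn, ...]}. A call has 1 to 12 rows; each row shifts and turns the pose as measured when the row begins; what a row does not reach is not made up. A row lasts 1/10 s, in which the tool goes at most 50 mm and 8.59 degrees, less where a joint would pass 70% of its speed; a pose out of reach is approached as far as the arm can. A call is refused whole if a number of a shift passes 50 or a number of a turn 0.15, either way. A call with a gripper value outside its range is refused whole. "grip" is the gripper's target within -1 to 1 (fully open at 1, half-way at 0, shut at -1), set as the call begins (left out, the last holds). The fingers move at their own pace and stop on an object; the grip force is fixed at half the most. Time passes only in rows, so rows that do not move let the fingers close. It gives the time, the measured TCP pose, the force and the opening at its end, in the units of the state.
- arm.read_state(): the state, without advancing time (a new reading comes with each control period).
- eyes.get_image(name): name is "scene" or "top" or "wrist"; returns (picture, depth): 400x640x3 uint8, red, green, blue; 400x640 float32, mm along the optical axis (not along the pixel's ray), 0 where there is no reading.
- eyes.camera_params(name): a dict with "camera_matrix" (3x3 intrinsics, pixels), "dist" ([k1, k2, p1, p2, k3] as OpenCV has them; the pictures are not rectified), "camera_from_world" (4x4, takes a point from world to camera coordinates). Camera axes: x right, y down, z forward; pixel columns grow to the right and rows downward; lengths in mm; the calibration is good to about 2 mm. A picture is of the moment at which its call begins: read the wrist's pose just before it. camera_params takes no time and is no camera call; for the wrist camera it gives the pose at the moment of the call.
- arm.job_done(): hands the job in, once; it reports no verdict.
Trained networks look in the newest picture that a camera, given by its name, has taken for a name from the list of things; names that differ only in an ending like _2 or _b are one class to them, and where a whole thing is asked for, a point or a joint stands for the part that bears it (a point fixed in the world has none). Each returns a list of dicts, best first, with "score" (0 to 1); they miss things now and then, are a little off and sometimes report something else, mostly with a low value. They report only what shows in the picture. A call takes as long as a camera call. They do not tell look-alikes from the thing itself.
- find_in(camera, query): "bbox" ([centre column, centre row, width, height] in pixels, round what is visible of it).
- silhouettes(camera, query): "mask" (400x640 bool, what is visible of it) and "bbox" ([centre column, centre row, width, height] in pixels, round what is visible of it).
The state is a dict: "clock": time; "joints": joint angles; "joint_vel": joint speeds; "joint_efforts": joint torques, N m; "position": TCP position; "ee_rot": TCP orientation; "contact_force": force on the tool from outside, world axes, zero at the start; "wrist_torque": the same for the moment, N m; "gripper_width": finger opening in mm.
Only numpy, scipy, OpenCV 4.12 (cv2) and the standard library are available. Lean on these libraries where they do the work, as an engineer would, in place of code of your own. Each camera call takes 0.05 s, during which the arm holds its last target. There are 200 camera calls.

## Working session

There is one attempt and no reset: what is moved stays moved. The work goes in short steps, Python scripts to look and compute and a tool call to move; the robot and the scene stay as the last step left them, time stands still between calls to the robot, and variables do not carry over. Pictures are saved under pics/ and viewed, on a budget of 10 in all, crops included, one or two more only if the job needs it, and the job is handed in when it is done.

Besides the shell and the picture viewer there is one more tool, called after "Emit:" as name(argument=value, ...) on one line, values as JSON. play_rows: Moves the arm, as the interface text tells. Its arguments: {"type":"object","properties":{"offset":{"type":"array","items":{"type":"array","items":{"type":"number"}}},"turn":{"type":"array","items":{"type":"number"}},"grip":{"type":"number"}},"required":["offset","turn"]}

```bash
mkdir -p pics; cat > h.py <<'E'
import numpy as np, cv2
from bench import arm, eyes, find_in, silhouettes
def shot(n):
    p=eyes.camera_params(n); im,d=eyes.get_image(n); return im,d,p
def world(d,p,uv):
    uv=np.array(uv,float).reshape(-1,2); K=np.array(p["camera_matrix"]); 
    z=np.array([d[int(round(v)),int(round(u))] for u,v in uv])
    n=cv2.undistortPoints(uv.reshape(-1,1,2),K,np.array(p["dist"])).reshape(-1,2)
    c=np.c_[n*z[:,None],z,np.ones(len(z))]
    return (np.linalg.inv(np.array(p["camera_from_world"]))@c.T).T[:,:3]
def proj(p,P):
    T=np.array(p["camera_from_world"]); r,_=cv2.Rodrigues(T[:3,:3])
    return cv2.projectPoints(np.array(P,float).reshape(-1,1,3),r,T[:3,3],np.array(p["camera_matrix"]),np.array(p["dist"]))[0].reshape(-1,2)
E
python3 - <<'E'
from h import *
print(arm.read_state())
for c in ("scene","top"):
    im,d,p=shot(c); cv2.imwrite(f"pics/{c}0.png",im[:,:,::-1]); np.savez(f"{c}0.npz",im=im,d=d)
    for q in ["dispenser","paddle_left","tray_floor","big_ball_center","small_ball_center","tin","mug","block","clip","softener"]:
        for r in find_in(c,q)[:3]:
            b=r["bbox"]; print(c,q,round(r["score"],2),np.round(b),np.round(world(d,p,[b[:2]])[0]))
E
```

```text
{'clock': 0.0, 'joints': array([-9.86390084e-01,  3.85583505e-01,  6.61681382e-03, -4.76547858e-04,
       -1.19404229e+00, -2.58630814e-01]), 'joint_vel': array([0.00077153, 0.00105271, 0.00073032, 0.00151965, 0.00035646,
       0.00085992]), 'joint_efforts': array([ 1.03579007e-04, -3.92287087e+01,  1.88396591e+01,  4.18600112e+00,
       -4.68285536e-03,  5.88326188e-08]), 'position': array([ 199.8635261 , -591.5527996 ,  230.20514952]), 'ee_rot': array([ 5.83147571e-01,  8.12365458e-01,  6.00708855e-04, -9.55068083e-04]), 'contact_force': array([-0.66522255, -0.62812985, -0.01082703]), 'wrist_torque': array([-0.04110343, -0.05546418,  0.04306869]), 'gripper_width': 85.58220992343884}
scene dispenser 0.79 [344. 241. 129. 121.] [588.  31.  66.]
scene paddle_left 0.8 [384. 254.  53.  48.] [550. 132.  93.]
scene paddle_left 0.61 [320. 200.  44.  44.] [ 568. -101.   89.]
scene tray_floor 0.66 [369. 221.  38.  35.] [462. -24.   9.]
scene big_ball_center 0.73 [271. 268.  12.  16.] [763. -34.  23.]
scene big_ball_center 0.58 [248. 245.  13.  16.] [ 777. -121.   32.]
scene big_ball_center
[... 584 characters left out ...]
4 [287. 198. 126.  92.] [567.  13.  58.]
top dispenser 0.63 [253. 204.  58.  13.] [546. 117.  84.]
top paddle_left 0.58 [252. 203.  51.   8.] [548. 117.  89.]
top tray_floor 0.62 [296. 222.  28.  23.] [496. -11.  16.]
top tray_floor 0.27 [252. 201.  47.  15.] [556. 117.  92.]
top big_ball_center 0.67 [332. 135.  11.  10.] [ 775. -135.   31.]
top big_ball_center 0.65 [306. 140.   8.  10.] [763. -50.  30.]
top small_ball_center 0.25 [448. 241.  34.  22.] [ 415. -462.  144.]
top tin 0.94 [228. 174.  24.  29.] [644. 194.  81.]
top mug 0.89 [354. 159.  26.  34.] [ 700. -205.    5.]
top block 0.73 [361. 229.  20.  21.] [ 466. -217.   38.]
top softener 0.69 [447. 242.  32.  23.] [ 412. -461.  139.]
```

View pics/top0.png

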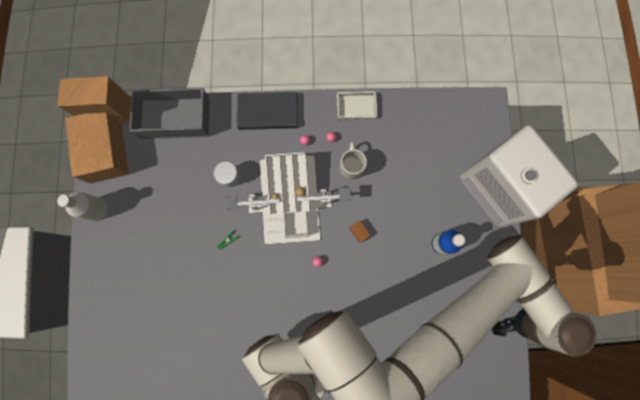

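View pics/scene0.png

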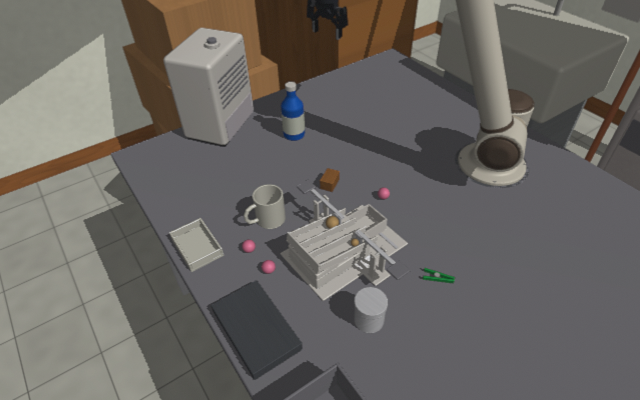

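The larger ball sits in the right lane (top ~(300,190), scene ~(333,222)). The small one is in the left lane (top ~(274,197)). The pink balls are look-alikes. Next I'll fit the dispenser pose.

```bash
python3 - <<'E'
from h import *
from scipy.optimize import minimize
for c in("top","scene"):
    f=np.load(f"{c}0.npz"); d=f["d"];im=f["im"];p=eyes.camera_params(c)
    v,u=np.mgrid[100:330,200:450]; uv=np.c_[u.ravel(),v.ravel()]
    ok=d[uv[:,1],uv[:,0]]>0; uv=uv[ok]; W=world(d,p,uv)
    m=(W[:,0]>400)&(W[:,0]<720)&(W[:,1]>-190)&(W[:,1]<220)
    W=W[m];uv=uv[m]
    b=(W[:,2]>82)&(W[:,2]<100)&(W[:,0]<610)
    print(c,"high",b.sum()); print(np.round(np.c_[W[b],uv[b]])[::max(1,b.sum()//45)].astype(int).tolist())
    np.save(f"{c}W.npy",W)
# model height map: rasterised fit on the top cloud
A=np.load("topW.npy"); B=np.load("sceneW.npy")
def H(x,y):
    h=np.zeros_like(x); s=lambda c,z: h.__setitem__(c,z)
    s((x>-150)&(x<130)&(abs(y)<90),6); s((x>-45)&(x<5)&(abs(y)<135),6)
    lane=(abs(abs(y)-40)<19)&(x>-60)&(x<120)
    h=np.where(lane,55+.16*(x+20),h)
    w=(abs(abs(abs(y)-40)-20.5)<1.5)&(x>-60)&(x<120); h=np.where(w,77+.16*(x+20),h)
    h=np.where((abs(x+20)<20)&(abs(abs(y)-175)<18),91,h)
    return h
def cost(q,C):
    c,s=np.cos(q[2]),np.sin(q[2]); dx,dy=C[:,0]-q[0],C[:,1]-q[1]
    e=np.abs(H(c*dx+s*dy,-s*dx+c*dy)-C[:,2]); return np.minimum(e,25).mean()
from scipy.optimize import differential_evolution as DE
for n,C in(("top",A),("scene",B),("both",np.r_[A,B])):
    r=DE(cost,[(520,620),(-40,60),(-.3,.3)],args=(C,),seed=1,popsize=20,maxiter=80); print(n,np.round(r.x,3),r.fun)
q=r.x; R=np.array([[np.cos(q[2]),-np.sin(q[2])],[np.sin(q[2]),np.cos(q[2])]])
def wp(x,y,z): return [*(R@[x,y]+q[:2]),z]
out=[]
for c in("top","scene"):
    p=eyes.camera_params(c); im=np.load(f"{c}0.npz")["im"][:,:,::-1].copy()
    L=[[wp(sx,sy,6) for sx,sy in[(-150,-90),(130,-90),(130,90),(-150,90)]],]+[[wp(-20+a,s*175+b,91) for a,b in[(-20,-18),(20,-18),(20,18),(-20,18)]] for s in(1,-1)]+[[wp(-60,y,49),wp(120,y,77)] for y in(21,59,-21,-59)]
    x0,y0=(215,115) if c=="top" else (265,150)
    S=4 if c=="top" else 4
    cr=cv2.resize(im[y0:y0+145,x0:x0+180],None,fx=S,fy=S,interpolation=cv2.INTER_CUBIC)
    for l in L:
        pts=((proj(p,l)-[x0,y0]+.5)*S).astype(int); cv2.polylines(cr,[pts],True,(0,0,255),1)
    cv2.imwrite(f"pics/fit_{c}.png",cr)
E
```

```text
top high 779
[[609, 28, 90, 281, 183], [596, -24, 85, 298, 187], [589, -153, 92, 340, 188], [589, -30, 88, 300, 189], [585, -180, 95, 349, 189], [585, -104, 89, 324, 190], [582, -24, 93, 298, 191], [580, -165, 90, 344, 191], [581, -51, 82, 307, 192], [577, -27, 88, 299, 193], [573, -177, 94, 348, 193], [570, -156, 94, 341, 194], [570, -27, 90, 299, 195], [567, -159, 94, 342, 195], [572, 171, 91, 235, 196], [566, -110, 87, 326, 196], [564, -162, 90, 343, 196], [568, 174, 91, 234, 197], [563, -70, 93, 313, 197], [562, -122, 93, 330, 197], [560, -173, 97, 347, 197], [565, 119, 85, 252, 198], [560, -67, 92, 312, 198], [559, -119, 90, 329, 198], [558, -171, 89, 346, 198], [562, 119, 87, 252, 199], [558, -48, 86, 306, 199], [557, -100, 86, 323, 199], [560, 199, 91, 226, 200], [557, 63, 92, 270, 200], [554, -45, 92, 305, 200], [552, -161, 87, 343, 200], [556, 168, 88, 236, 201], [554, 69, 89, 268, 201], [553, 201, 93, 225, 202], [553, 147, 86, 243, 202], [551, 93, 90, 260, 202], [550, 41, 90, 277, 202], [550, 159, 90, 239, 203], [549, 106, 88, 256, 203], [548, 199, 88, 226, 204], [546, 143,
[... 819 characters left out ...]
555, 88, 85, 370, 245], [550, 100, 86, 375, 247], [595, 74, 84, 353, 249], [544, 118, 88, 382, 250], [552, 117, 86, 379, 252], [567, 117, 89, 374, 254], [546, 135, 89, 386, 255], [550, 139, 89, 386, 257], [550, 147, 89, 388, 259], [551, 156, 89, 390, 262], [551, 162, 89, 392, 264], [532, 181, 89, 404, 265], [549, 177, 91, 397, 267], [542, 185, 92, 402, 268], [541, 190, 92, 404, 269], [539, 192, 90, 405, 270], [539, 198, 91, 407, 271], [570, 180, 89, 391, 273], [558, 193, 90, 399, 274], [559, 198, 89, 400, 276]]
top [5.82176e+02 9.55900e+00 5.20000e-02] 6.640537915392229
scene [5.81195e+02 1.00700e+01 5.40000e-02] 10.021802695474204
both [5.81708e+02 1.01750e+01 4.80000e-02] 8.564953596040258
```

View pics/fit_top.png

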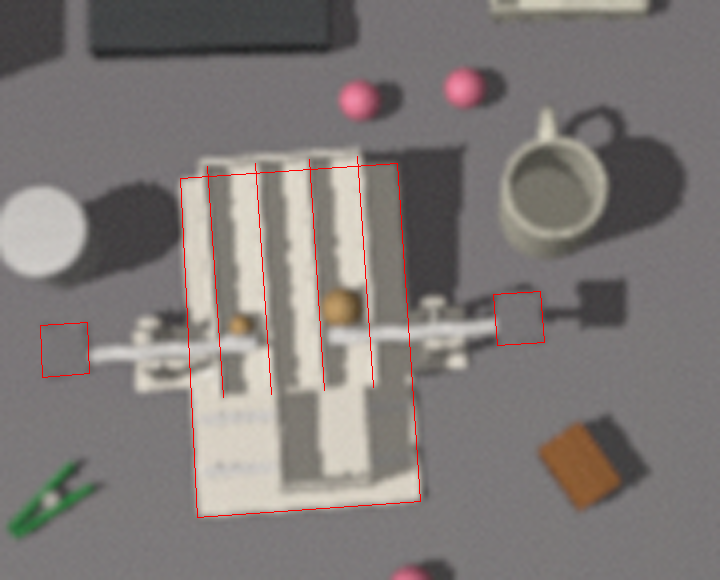

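View pics/fit_scene.png

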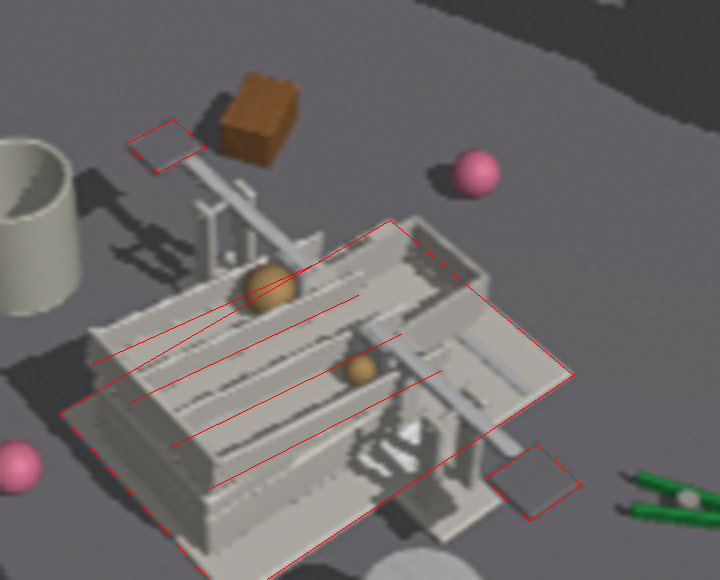

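The fit agrees in both views: dispenser at about (581.5, 10), yaw 0.05, with both paddles, the lanes and the base in register. The tray appears at top px ~(296,222), slightly right of centre, so it must be pushed towards -y. I'll shut the fingers and approach outside its left wall.

Emit:
play_rows(offset=[[20, 47, 0], [20, 47, 0], [20, 47, 0], [20, 47, 0], [20, 47, 0], [20, 47, 0], [20, 47, 0], [20, 47, 0], [20, 47, 0], [20, 47, 0], [20, 47, 0], [20, 47, 0]], turn=[-0.1, -0.1, -0.07, 0, 0, 0, 0, 0, 0, 0, 0, 0], grip=-1)

```text
clock: 2.3
position: [432.0, -38.4, 232.3]
ee_rot: [0.695, 0.719, 0.003, 0.004]
contact_force: [1.5, 0.5, 0.4]
gripper_width: 0.2
```

Emit:
play_rows(offset=[[23, 50, 0], [23, 50, 0], [0, 4, -20], [0, 0, 0]], turn=[0.01, 0, 0, 0])

```text
clock: 2.7
position: [475.5, 62.7, 213.2]
ee_rot: [0.688, 0.726, 0.005, 0.005]
contact_force: [-0.6, -0.5, -0.2]
gripper_width: 0.0
```

```bash
python3 - <<'E'
from h import *
im,d,p=shot("wrist"); s=arm.read_state(); print(s["position"])
q=np.array([581.7,10,.05]);R=np.array([[np.cos(q[2]),-np.sin(q[2])],[np.sin(q[2]),np.cos(q[2])]])
wp=lambda x,y,z:[*(R@[x,y]+q[:2]),z]
o=im[:,:,::-1].copy()
for l in [[wp(-150,-90,6),wp(130,-90,6),wp(130,90,6),wp(-150,90,6)]]+[[wp(-94+a,-10+b,48) for a,b in[(-42,-36),(42,-36),(42,36),(-42,36)]]]+[[wp(-20+a,t*175+b,91) for a,b in[(-20,-18),(20,-18),(20,18),(-20,18)]] for t in(1,-1)]:
    cv2.polylines(o,[proj(p,l).astype(int)],True,(0,0,255),1)
cv2.imwrite("pics/w1.png",o)
v,u=np.mgrid[0:400:2,0:640:2];uv=np.c_[u.ravel(),v.ravel()];uv=uv[d[uv[:,1],uv[:,0]]>0];W=world(d,p,uv)
D=(W[:,:2]-q[:2])@R; m=(D[:,0]<-75)&(D[:,0]>-130)&(abs(D[:,1])<85)&(W[:,2]>43)&(W[:,2]<53)
print(np.histogram(D[m,1],bins=np.arange(-85,86,5)))
E
```

```text
[477.12172029  62.52274912 215.13536266]
(array([ 0,  0,  0,  0,  0,  0, 22, 51,  0,  0,  0,  0,  0,  0,  0,  0,  0,
        0,  0,  0, 40, 15,  0,  0,  0,  0,  0,  0,  0,  0,  0,  0,  0,  0]), array([-85, -80, -75, -70, -65, -60, -55, -50, -45, -40, -35, -30, -25,
       -20, -15, -10,  -5,   0,   5,  10,  15,  20,  25,  30,  35,  40,
        45,  50,  55,  60,  65,  70,  75,  80,  85]))
```

View pics/w1.png

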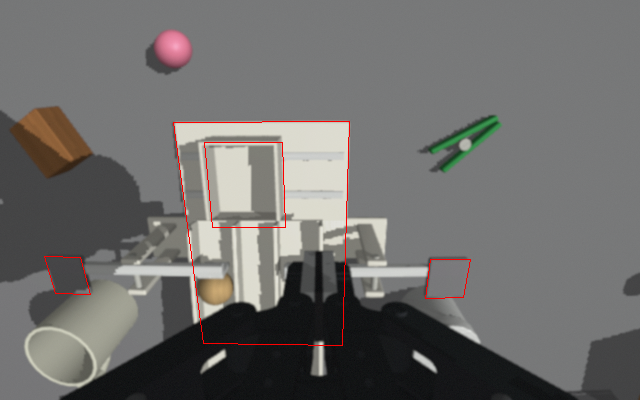

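The overlay matches the wrist view: base, both paddles, and the tray at px (245,180). The tray sits at about -15 mm with its left wall at +21. Going down, then pushing.

Emit:
play_rows(offset=[[0, 2, -50], [0, 0, -50], [0, 0, -50], [0, 0, -35], [0, 0, 0], [0.5, -12, 0], [0.5, -10, 0], [0.5, -8, 0], [0.5, -8, 0], [0, -5, 0]], turn=[0, 0, 0, 0, 0, 0, 0, 0, 0, 0])

```text
clock: 3.75
position: [490.5, 16.3, 43.1]
ee_rot: [0.689, 0.724, 0.023, 0.015]
contact_force: [-0.2, 1.6, -0.8]
gripper_width: -0.1
```

Emit:
play_rows(offset=[[0, -3, -8], [0, -3, -6], [0, -4, 0], [0, -4, 0]], turn=[0, 0, 0, 0])

```text
clock: 4.15
position: [492.5, 5.5, 42.3]
ee_rot: [0.689, 0.724, 0.029, 0.017]
contact_force: [-5.3, 35.5, -15.3]
gripper_width: 0.1
```

```bash
cat >> h.py <<'E'
q=np.array([581.7,10,.05]);R=np.array([[np.cos(q[2]),-np.sin(q[2])],[np.sin(q[2]),np.cos(q[2])]])
wp=lambda x,y,z:[*(R@[x,y]+q[:2]),z]
def tray(c):
    im,d,p=shot(c)
    v,u=np.mgrid[0:400,0:640];uv=np.c_[u.ravel(),v.ravel()];uv=uv[d[uv[:,1],uv[:,0]]>0];W=world(d,p,uv)
    D=(W[:,:2]-q[:2])@R; m=(D[:,0]<-75)&(D[:,0]>-130)&(abs(D[:,1])<85)&(W[:,2]>42)&(W[:,2]<54)
    print(c,*np.histogram(D[m,1],bins=np.arange(-86,26,3)))
    return im,d,p
E
python3 - <<'E'
from h import *
for c in("wrist","scene"): tray(c)
s=arm.read_state(); print(s["position"],s["contact_force"])
E
```

```text
wrist [   0    0   75 1086  332    0    0    0    0    0    0    0    0    0
    0    0    0    0    0    0    0    0    0    0   26   64  516   56
   64   59   51   37   33    3    0    0    0] [-86 -83 -80 -77 -74 -71 -68 -65 -62 -59 -56 -53 -50 -47 -44 -41 -38 -35
 -32 -29 -26 -23 -20 -17 -14 -11  -8  -5  -2   1   4   7  10  13  16  19
  22  25]
scene [ 0  0  4 17  7  0  0  0  0  0  0  0  0  0  0  0  0  0  0  0  0  0  0  0
  0  2  5  2  2  2  5  2  3  0  0  0  0] [-86 -83 -80 -77 -74 -71 -68 -65 -62 -59 -56 -53 -50 -47 -44 -41 -38 -35
 -32 -29 -26 -23 -20 -17 -14 -11  -8  -5  -2   1   4   7  10  13  16  19
  22  25]
[492.56092951   5.89727691  41.91440054] [-6.80835919 27.60150289 -1.5304236 ]
```

The tray is at its stop: walls at about -75 and -6 give a centre near -40, and the push force rose to 35 N. Backing off, rising, and going over the right paddle.

Emit:
play_rows(offset=[[0, 15, 0], [0, 10, 20], [0, 0, 50], [0, 0, 50], [0, 0, 40], [10, -45, 10], [20, -50, 0], [20, -50, 0], [20, -40, 0], [0, 0, 0]], turn=[0, 0, 0, 0, 0, 0, 0, 0, 0, 0])

```text
clock: 5.25
position: [561.2, -152.1, 222.2]
ee_rot: [0.683, 0.729, 0.031, 0.022]
contact_force: [-0.7, 0.5, -1.1]
gripper_width: 0.1
```

```bash
python3 - <<'E'
from h import *
for c in("top","scene"): im,d,p=tray(c)
print(arm.read_state()["position"], wp(-20,-177,91))
im,d,p=shot("wrist")
o=im[:,:,::-1].copy()
for l in [[wp(-94+a,-40+b,48) for a,b in[(-42,-36),(42,-36),(42,36),(-42,36)]]]+[[wp(-20+a,t*175+b,91) for a,b in[(-20,-18),(20,-18),(20,18),(-20,18)]] for t in(1,-1)]:
    cv2.polylines(o,[proj(p,l).astype(int)],True,(0,0,255),1)
cv2.imwrite("pics/w2.png",o)
E
```

```text
top [ 0  0  0  2 15  0  0  0  0  0  0  0  0  0  0  0  0  0  0  0  0  0  0  0
  0  0  0  0  0  0  0  0  0  0  0  0  0] [-86 -83 -80 -77 -74 -71 -68 -65 -62 -59 -56 -53 -50 -47 -44 -41 -38 -35
 -32 -29 -26 -23 -20 -17 -14 -11  -8  -5  -2   1   4   7  10  13  16  19
  22  25]
scene [ 0  0  0  6 23  7  0  0  0  0  0  0  0  0  0  0  0  0  0  0  0  0  0  0
  0  0 11 19  7  0  0  0  0  0  0  0  0] [-86 -83 -80 -77 -74 -71 -68 -65 -62 -59 -56 -53 -50 -47 -44 -41 -38 -35
 -32 -29 -26 -23 -20 -17 -14 -11  -8  -5  -2   1   4   7  10  13  16  19
  22  25]
[ 559.41328743 -149.08522594  222.08328493] [np.float64(570.5713077530107), np.float64(-167.7783794753226), 91]
```

View pics/w2.png

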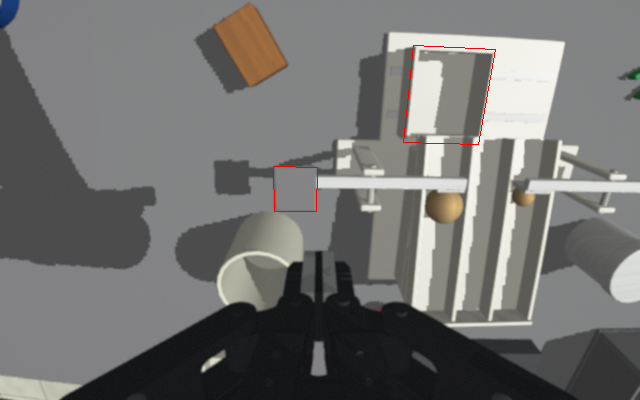

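The tray stays at its stop, and the paddle overlay is in register at px (295,188). The mug keeps its clearance. Descending onto the paddle.

Emit:
play_rows(offset=[[11, -19, -10], [0, 0, -40], [0, 0, -40], [0, 0, -10], [0, 0, 0]], turn=[0, 0, 0, 0, 0])

```text
clock: 5.9
position: [569.8, -161.7, 123.4]
ee_rot: [0.678, 0.734, 0.033, 0.023]
contact_force: [-0.5, 0.4, 0.2]
gripper_width: -0.2
```

Emit:
play_rows(offset=[[1, -7, -10], [0, 0, -15], [0, 0, -15], [0, 0, -15], [0, 0, -12], [0, 0, -5], [0, 0, 0]], turn=[0, 0, 0, 0, 0, 0, 0])

```text
clock: 6.6
position: [578.9, -169.0, 61.2]
ee_rot: [0.674, 0.737, 0.039, 0.032]
contact_force: [-1.6, -0.4, 4.3]
gripper_width: -0.3
```

Emit:
play_rows(offset=[[-3, 0, -5], [-2, 0, -4], [-2, 0, -2], [0, 0, 0], [0, 0, 0], [0, 0, 0]], turn=[0, 0, 0, 0, 0, 0])

```text
clock: 7.2
position: [577.3, -170.0, 55.0]
ee_rot: [0.673, 0.737, 0.043, 0.038]
contact_force: [0.5, -1.7, 5.1]
gripper_width: 0.0
```

```bash
python3 - <<'E'
from h import *
im,d,p=shot("scene"); print(arm.read_state()["position"],arm.read_state()["contact_force"])
cv2.imwrite("pics/s2.png",cv2.resize(im[150:295,265:445,::-1],None,fx=4,fy=4))
E
```

```text
[ 577.27530055 -170.0299617    55.01208154] [-0.39954813 -1.06109426  4.13748706]
```

View pics/s2.png

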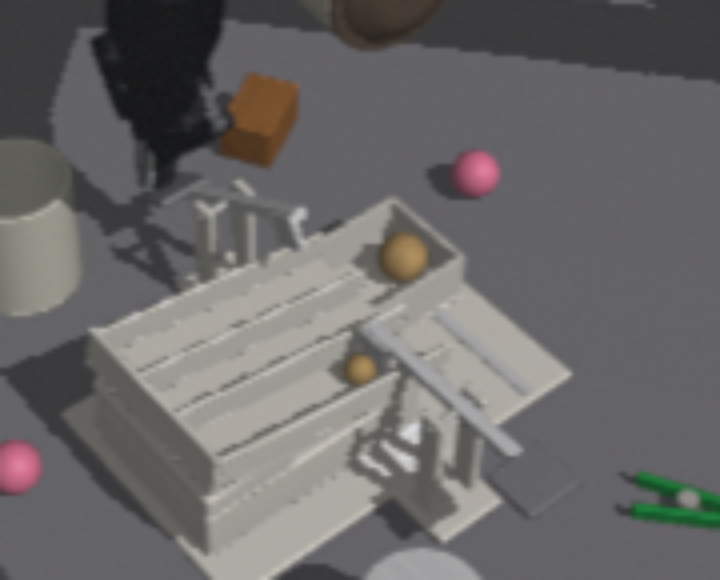

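The right gate is up and the large ball is in the tray, at crop px (402,257). The small ball is still behind its gate at (361,370). Letting go.

Emit:
play_rows(offset=[[0, 0, 15], [0, 0, 20], [0, 0, 30], [0, 0, 40], [0, 0, 40], [-10, -30, 10], [0, 0, 0], [0, 0, 0], [0, 0, 0], [0, 0, 0]], turn=[0, 0, 0, 0, 0, 0, 0, 0, 0, 0])

```text
clock: 8.25
position: [556.7, -198.1, 203.4]
ee_rot: [0.675, 0.737, 0.036, 0.025]
contact_force: [-0.1, -0.5, -0.2]
gripper_width: 0.1
```

```bash
python3 - <<'E'
from h import *
im,d,p=tray("scene"); print(arm.read_state()["position"],arm.read_state()["contact_force"])
for r in find_in("scene","mug")[:1]+find_in("scene","block")[:1]: print(np.round(r["bbox"]))
cv2.imwrite("pics/s3.png",cv2.resize(im[150:295,265:445,::-1],None,fx=4,fy=4))
E
```

```text
scene [ 0  0  0  6 22  7  0  0  0  0  0  0  4  3  6  5  6  5  3  3  0  0  0  0
  0  0 10 22  7  0  0  0  0  0  0  0  0] [-86 -83 -80 -77 -74 -71 -68 -65 -62 -59 -56 -53 -50 -47 -44 -41 -38 -35
 -32 -29 -26 -23 -20 -17 -14 -11  -8  -5  -2   1   4   7  10  13  16  19
  22  25]
[ 556.58647307 -197.95506339  203.15270128] [ 0.07627396 -1.06697953 -0.66388358]
[267. 207.  42.  43.]
[330. 180.  17.  21.]
```

View pics/s3.png

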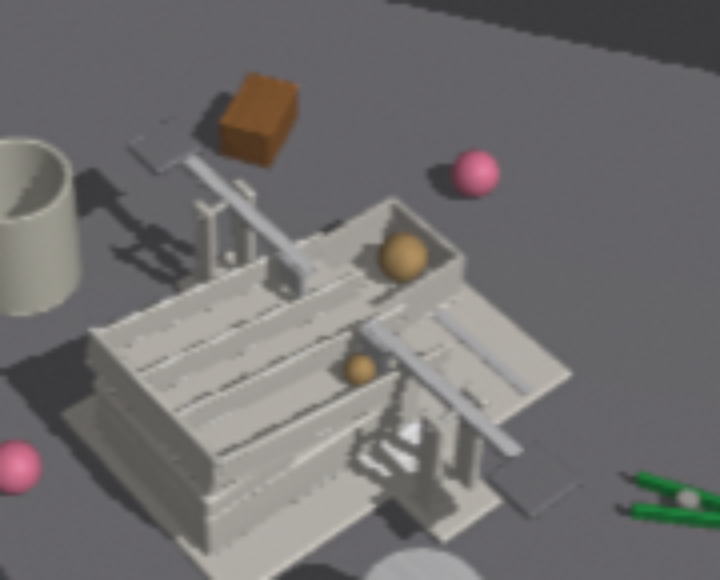

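Both gates are shut, the ball is at rest in the tray (402,257), the small ball is in place, and the mug, block and clip have not moved. Handing in.

```bash
python3 -c "
from bench import arm
print(arm.job_done())"
```

```text
the job is handed in; nothing more can be done
None
```

The larger ball is in the catch tray and the job is handed in, at about 8.3 s of the 42 s allowed. The interface reported no verdict.

I pushed the tray from about -15 mm to its right-hand stop with shut fingers on the outside of its left wall. Then I pressed the right paddle down to about 55 mm above the ledge, which took 4 to 5 N. The ball rolled into the tray, and I let go and lifted the arm clear.

**Last checks:**
- **Balls:** the scene picture shows the larger ball in the tray, in the same spot in two pictures about 1 s apart. The smaller ball is still behind its gate.
- **Rockers:** both paddles are back up and both gates are shut.
- **Tray:** its walls in the depth data put it at about -38 to -40 mm.
- **Other things:** the mug, block and clip are unmoved in the last picture. The tin is only partly in that crop, and I did not re-check the softener; the arm did not go near it.
- **Arm:** it stands free of everything at about 200 mm up.

**Side effects:** the tray push reached about 35 N against the stop. The tool also picked up a tilt of just under 0.1 rad over the moves, which did no harm.

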